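# Gather the grinding balls in the tray's corner by the jar

### The arm

A 6-joint arm with a two-finger parallel gripper is mounted at the origin on the work surface. World frame = base frame: x ahead of the robot, y to its left, z up, the work surface at z = 0. Lengths are in m, angles in degrees, forces in N, time in s.
With the tool pointing down it reaches from about 0.25 to 0.725 m from the base axis. Payload 9.7 kg.
Tool frame: the origin (TCP) lies at the very end of the fingers, on their centre line; the grasp point (between the pads) lies 19 mm behind it (bot.grip_depth is the distance from the TCP to the grasp point, in m); z points along the fingers, y is the direction in which the jaws open and shut (so a half turn about z gives the same grasp; the last joint's range is limited). The gripper opens to 85 mm and grips with 20 to 120 N. Pads are 22 mm wide; open, the fingers measure 114 mm over their backs; the gripper's body (76 mm by 85 mm) begins 54 mm behind the grasp point. The pads swing forward as they close: fully open they stand 13 mm farther back than shut.
Start: joints at [76.719, 4.979, 10.078, 95.1, 0, 90], TCP at [0.126, 0.535, 0.231] pointing down, gripper open.
Joint ranges: [-179.16, 179.16], [-48.56, 103.87], [-65.8, 70.77], [-126.05, 130.52], [-82.76, 87.17], [-180, 180]. Speed limits (degrees/s): [127.2, 127.2, 147.25, 180, 180, 180].

### API

Orientations are given as [roll, pitch, yaw] about the fixed x, y, z axes, in that order (R = Rz(yaw) Ry(pitch) Rx(roll)).
In Python, from workcell import telemetry, optics, order, bot gives the robot as it stands. The module is installed in compiled form; this text tells all that it offers.
- The arm moves only by the shell command python3 -m inch 'ROWS' [FORCE]. ROWS is JSON, a list of rows, each a list of 7 numbers: the shift along the tool's x, y, z in m, then the turn, a rotation vector about the tool's x, y, z in rad, then the closure, from 0 (fully open) to 1 (shut). In form: [[tx, ty, tz, rx, ry, rz, grip], ...]. A call has 1 to 12 rows; each row is the pose to reach, as a shift and turn from the pose commanded when the call began, along the tool's axes at that moment; what a row does not reach only later rows make up. A row lasts 1/12 s, in which the tool goes at most 41.7 mm and 7.16 degrees, less where a joint would pass 70% of its speed; a pose out of reach is approached as far as the arm can. A call with a gripper value outside its range is refused whole. The fingers move at their own pace and stop on an object; FORCE is the grip in N (left out, the last holds). Time passes only in rows, so rows that repeat a pose let the fingers close. It gives the time, the measured TCP pose, the force and the opening at its end, in the units of the state.
- telemetry.get_obs(): the state, without advancing time (a new reading comes with each control period).
- optics.camera(name): name is "side" or "top" or "wrist"; returns (picture, depth): 420x560x3 uint8, red, green, blue; 420x560 float32, m along the optical axis (not along the pixel's ray), 0 where there is no reading.
- optics.camera_info(name): a dict with "camera_matrix" (3x3 intrinsics, pixels), "k1" (the pictures are not rectified: a ray, as slopes to the right and down, at radius r is drawn at 1 + k1 r^2 times it, then the intrinsics apply), "xyz" and "attitude" of the camera in the world; the wrist camera has in their place "mount" (4x4, takes a point from camera to tool coordinates, whose origin is the TCP and whose axes are the flange's). Camera axes: x right, y down, z forward; pixel columns grow to the right and rows downward; lengths in m; the calibration is good to about 2 mm. A picture is of the moment at which its call begins: read the wrist's pose just before it. camera_info takes no time and is no camera call.
- order.job_done(): hands the job in, once; it reports no verdict.
The state is a dict: "time": time; "q": joint angles; "qd": joint speeds; "joint_efforts": joint torques, N m; "ee_pos": TCP position; "tcp_rot": TCP orientation; "wrist_force": force on the tool from outside, world axes, zero at the start; "torque": the same for the moment, N m; "opening": finger opening in m.
Only numpy, scipy, OpenCV 4.12 (cv2) and the standard library are available. Lean on these libraries where they do the work, as an engineer would, in place of code of your own. Each camera call takes 0.05 s, during which the arm holds its last target. There are 200 camera calls.

### The job

Take the tray of grinding balls by its upright grip plate, lift it clear of the bench and tilt it until all eight balls have rolled together into one corner: the corner at the end opposite the grip plate, on the side where the open jar stands, so that a colleague can scoop them out into the jar. Finish while holding the tray there, still, clearly tilted and carried by the gripper alone, with all balls gathered in that corner; do not put it down. Spill none, and leave the jar, the capped bottle, the spatula and the vial where they stand.

Things in the scene. Friction and masses are not known exactly. Their poses are not given: they have to be found in the camera images.
- tray: shallow open rectangular tray of grey plastic, outside 220 long (its x) x 170 wide (its y) x 45 mm high, walls and floor 5 mm thick, 0.24 to 0.38 kg empty, loose on the bench. Origin: centre of its underside; z up; x points away from the robot (within 0.4 rad), y to the robot's left. On its near end (-x) it carries an upright grip plate
- tray_grip (a point): point to grip on the tray's grip plate: an upright flat plate on the outside of the near end wall, 10 mm thick (along the tray's x), 70 mm wide (along its y), rising to 97 mm above the tray's underside; this point is in mid-thickness, 78 mm above the underside, at x = -115 mm in the tray frame. The fingers go over it from above, closing along the tray's x, one on either side
- tray_left (a point): inner far left corner of the tray, on its inner floor: tray frame (105, 80, 5) mm, at the end away from the grip plate
- tray_right (a point): inner far right corner of the tray, on its inner floor: tray frame (105, -80, 5) mm, at the end away from the grip plate
- jar: open white plastic jar without a lid, 84 mm across the rim, 95 mm high, standing either to the left (y about +0.35 m) or to the right (y about -0.35 m) of the tray. Origin: centre of its underside
- bottle: closed white plastic bottle with cap and blank label, 68 mm across, 150 mm high, standing on the other side of the tray from the jar; a bystander. Origin: centre of its underside
- spatula: steel spatula with a wooden handle, about 200 mm long, lying crosswise beyond the tray; a bystander. Origin: on its underside, near mid-length; its x axis points from handle to blade
- vial: small amber glass vial with black cap, 36 mm across, 60 mm high, standing beyond the tray on the left; a bystander. Origin: centre of its underside
- ball1: one of eight equal white ceramic grinding balls, 22 mm across, 21 g, that roll freely on the tray's floor, scattered at the start. Origin: its centre
- ball2: one of eight equal white ceramic grinding balls, 22 mm across, 21 g, that roll freely on the tray's floor, scattered at the start. Origin: its centre
- ball3: one of eight equal white ceramic grinding balls, 22 mm across, 21 g, that roll freely on the tray's floor, scattered at the start. Origin: its centre
- ball4: one of eight equal white ceramic grinding balls, 22 mm across, 21 g, that roll freely on the tray's floor, scattered at the start. Origin: its centre
- ball5: one of eight equal white ceramic grinding balls, 22 mm across, 21 g, that roll freely on the tray's floor, scattered at the start. Origin: its centre
- ball6: one of eight equal white ceramic grinding balls, 22 mm across, 21 g, that roll freely on the tray's floor, scattered at the start. Origin: its centre
- ball7: one of eight equal white ceramic grinding balls, 22 mm across, 21 g, that roll freely on the tray's floor, scattered at the start. Origin: its centre
- ball8: one of eight equal white ceramic grinding balls, 22 mm across, 21 g, that roll freely on the tray's floor, scattered at the start. Origin: its centre

How it is judged:
By the outcome, as a careful person would: the job done as asked, in the order asked, and still so for the second after the job is handed in, while the arm keeps its last pose, push and grip.
It also fails if it takes over 58 s, if anything falls off the work surface, if the arm or the gripper's body presses on something with over 40 N, if the wrist force passes 120 N, or if a joint passes its speed limit or range.

## Working session

There is one attempt and no reset: what is moved stays moved. The work goes in short steps, Python scripts to look and compute and a shell command to move; the robot and the scene stay as the last step left them, time stands still between calls to the robot, and variables do not carry over. Pictures are saved under pics/ and viewed, about 8 in all and at most 12, crops included, and the job is handed in when it is done.

```bash
mkdir -p pics
cat > h.py <<'E'
import numpy as np, cv2
from scipy.spatial.transform import Rotation as R
from workcell import telemetry, optics, order, bot
def cam(name, save=None):
    o=telemetry.get_obs(); p,d=optics.camera(name); i=optics.camera_info(name)
    if save: cv2.imwrite('pics/'+save,p[:,:,::-1])
    if 'mount' in i:
        T=np.eye(4); T[:3,:3]=R.from_euler('xyz',o['tcp_rot'],degrees=True).as_matrix(); T[:3,3]=o['ee_pos']; T=T@np.array(i['mount'])
    else:
        T=np.eye(4); T[:3,:3]=R.from_euler('xyz',i['attitude'],degrees=True).as_matrix(); T[:3,3]=i['xyz']
    return p,d,i,T
def cloud(d,i,T):
    K=np.array(i['camera_matrix'],float); v,u=np.mgrid[:d.shape[0],:d.shape[1]]
    pt=np.stack([u,v],-1).reshape(-1,1,2).astype(np.float64)
    n=cv2.undistortPoints(pt,K,np.array([i['k1'],0,0,0,0.])).reshape(*d.shape,2)
    P=np.dstack([n*d[...,None],d])@T[:3,:3].T+T[:3,3]
    P[d==0]=np.nan
    return P
E
python3 - <<'E'
from h import *
print(telemetry.get_obs())
for n in['top','side']:
    p,d,i,T=cam(n,n+'0.png'); print(n,i)
    P=cloud(d,i,T); np.save(n+'0.npy',P)
    print((d>0).mean(),np.nanpercentile(P[...,2],[1,25,50,75,99]))
E
```

```text
{'time': 0.0, 'q': array([7.67175040e+01, 5.01097591e+00, 1.00316593e+01, 9.50987972e+01,
       3.22638262e-04, 9.00008588e+01]), 'qd': array([ 0.14035297,  0.09501913, -0.03098469, -0.01393895, -0.02133343,
        0.02172408]), 'joint_efforts': array([-2.68230266e-03, -5.20387530e+01,  4.64802432e+01,  1.61705300e-02,
       -2.88889414e-04, -1.98865598e-05]), 'ee_pos': array([0.12630694, 0.53505298, 0.23055923]), 'tcp_rot': array([-1.79921886e+02, -3.21467078e-04,  1.66716645e+02]), 'wrist_force': array([-0.48235945,  0.55503369, -0.3708976 ]), 'torque': array([-0.00706136, -0.02374706,  0.03068863]), 'opening': 0.08547334041030948}
top {'camera_matrix': array([[449.08554472,   0.        , 279.7501285 ],
       [  0.        , 449.08554472, 210.45099653],
       [  0.        ,   0.        ,   1.        ]]), 'k1': -0.12337268871659235, 'xyz': array([0.5132367 , 0.01282954, 1.02718592]), 'attitude': array([-172.99043038,   -0.74390007,  -91.40139054])}
0.9959013605442177 [-7.57461665e-01 -2.18306467e-03 -2.33348225e-04  1.33326740e-03
  4.65639589e-02]
side {'camera_matrix': array([[437.204194  ,   0.        , 272.78129857],
       [  0.        , 437.204194  , 202.24652148],
       [  0.        ,   0.        ,   1.        ]]), 'k1': -0.031432906060336066, 'xyz': array([ 0.40521802, -0.55768151,  0.78490619]), 'attitude': array([-1.40357858e+02, -1.13357418e-01, -1.99718159e+01])}
0.9959396258503401 [-7.54067494e-01 -1.77672970e-03  2.40750562e-04  1.67647027e-03
  1.02135549e-01]
```

View pics/top0.png

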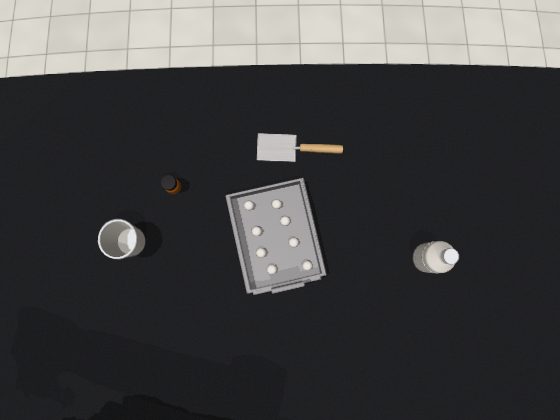

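View pics/side0.png

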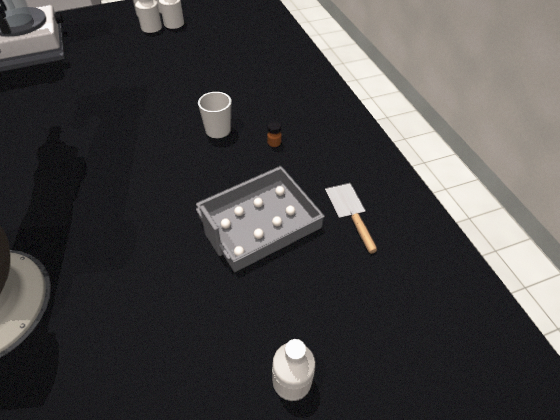

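The jar (120,240 in top) stands on the left, the bottle (437,257) on the right. The tray is centred near (276,236), with its plate near (288,286). So the target is the far left corner.

Run:
```python
from h import *
for n in ['top','side']:
    P=np.load(n+'0.npy').reshape(-1,3)
    m=(abs(P[:,1])<0.2)&(P[:,0]>0.25)&(P[:,0]<0.65)
    Q=P[m]
    r=Q[(Q[:,2]>0.038)&(Q[:,2]<0.052)]
    rc=cv2.minAreaRect(r[:,:2].astype(np.float32)); print(n,'rim',len(r),rc, cv2.boxPoints(rc).tolist())
    g=Q[(Q[:,2]>0.06)&(Q[:,2]<0.12)]
    if len(g)>4:
        print('plate',len(g),g.mean(0),g[:,2].max(),cv2.minAreaRect(g[:,:2].astype(np.float32)))
        t=g[g[:,2]>0.09]; print('top of plate',len(t),t.mean(0),cv2.minAreaRect(t[:,:2].astype(np.float32)))
    for nm,c in dict(jar=(0,.35),bottle=(0,-.35)).items():
        J=P[(abs(P[:,1]-c[1])<.12)&(abs(P[:,0]-.5)<.2)&(P[:,2]>.02)]; print(nm,np.median(J,0),J[:,2].max())
    V=P[(P[:,1]>.1)&(P[:,1]<.28)&(P[:,0]>.5)&(P[:,0]<.7)&(P[:,2]>.02)&(P[:,2]<.07)];print('vial',np.median(V,0),len(V))
```

```text
top rim 921 ((0.5661391615867615, 0.00628141313791275), (0.20268163084983826, 0.17651918530464172), 11.574413299560547) [[0.4491506814956665, 0.07241317629814148], [0.4845675230026245, -0.10051648318767548], [0.6831276416778564, -0.05985035002231598], [0.6477108001708984, 0.11307930946350098]]
plate 191 [ 0.46863209 -0.01358523  0.09403492] 0.10061407927295085 ((0.46803486347198486, -0.01375676691532135), (0.010144936852157116, 0.06988585740327835), 11.840752601623535)
top of plate 169 [ 0.46811923 -0.01386563  0.09655801] ((0.4679805040359497, -0.013768166303634644), (0.010033821687102318, 0.06988585740327835), 11.840752601623535)
jar [0.58200329 0.35518957 0.06632297] 0.10028589293389534
bottle [ 0.52139119 -0.32471645  0.10310489] 0.15382691497883738
vial [0.67296273 0.11557485 0.04483808] 291
side rim 932 ((0.5639532208442688, 0.006231576204299927), (0.20891882479190826, 0.17919139564037323), 11.34968376159668) [[0.44390445947647095, 0.07351793348789215], [0.47916871309280396, -0.10216926038265228], [0.6840019822120667, -0.0610547810792923], [0.6487377285957336, 0.11463241279125214]]
plate 288 [ 0.46666972 -0.02103751  0.08652072] 0.09981219549893727 ((0.46706077456474304, -0.015179246664047241), (0.010403255932033062, 0.07049450278282166), 12.042513847351074)
top of plate 156 [ 0.46706748 -0.01721394  0.09617748] ((0.4671228528022766, -0.014965981245040894), (0.010048946365714073, 0.07007864862680435), 11.837944030761719)
jar [0.57647888 0.31932093 0.06769319] 0.09890114869243727
bottle [ 0.51270364 -0.35327196  0.10399256] 0.15333525067400755
vial [0.66710974 0.1091949  0.04105393] 346
```

```bash
cat >> h.py <<'E'
def goal(pos,Rg):
    o=telemetry.get_obs(); Rc=R.from_euler('xyz',o['tcp_rot'],degrees=True)
    s=Rc.inv().apply(np.array(pos)-o['ee_pos']); w=(Rc.inv()*Rg).as_rotvec()
    print('shift',s.round(4),'turn',w.round(4),'deg',np.degrees(np.linalg.norm(w)).round(1)); return s,w
E
python3 - <<'E'
from h import *
Rg=R.from_euler('xyz',[180,0,90+11.8],degrees=True); print(Rg.as_matrix().round(2))
goal([.468,-.014,.15],Rg)
P=np.load('side0.npy').reshape(-1,3)
V=P[(P[:,1]>.16)&(P[:,1]<.28)&(P[:,0]>.6)&(P[:,0]<.8)&(P[:,2]>.02)&(P[:,2]<.07)];print('vial',np.median(V,0),len(V))
E
```

```text
[[-0.2   0.98  0.  ]
 [ 0.98  0.2   0.  ]
 [ 0.    0.   -1.  ]]
shift [-0.4587 -0.4559  0.0812] turn [-1.0000e-03  7.0000e-04  1.1331e+00] deg 64.9
vial [0.69641075 0.23214324 0.05024789] 243
```

```bash
python3 -m inch '[[-0.459,-0.456,0.081,0,0,1.133,0],[-0.459,-0.456,0.081,0,0,1.133,0],[-0.459,-0.456,0.081,0,0,1.133,0],[-0.459,-0.456,0.081,0,0,1.133,0],[-0.459,-0.456,0.081,0,0,1.133,0],[-0.459,-0.456,0.081,0,0,1.133,0],[-0.459,-0.456,0.081,0,0,1.133,0],[-0.459,-0.456,0.081,0,0,1.133,0],[-0.459,-0.456,0.081,0,0,1.133,0],[-0.459,-0.456,0.081,0,0,1.133,0],[-0.459,-0.456,0.081,0,0,1.133,0],[-0.459,-0.456,0.081,0,0,1.133,0]]'
python3 -c "
from h import *
goal([.468,-.014,.15],R.from_euler('xyz',[180,0,101.8],degrees=True))"
```

```text
time: 1.1
ee_pos: [0.389, 0.1121, 0.1689]
tcp_rot: [180.0, -0.0, 101.8]
wrist_force: [1.6, 0.9, 0.7]
opening: 0.0853
shift [-0.1395  0.0515  0.019 ] turn [ 0.0004 -0.0001 -0.0001] deg 0.0
```

```bash
python3 -m inch '[[-0.13,0.048,0.018,0,0,0,0],[-0.13,0.048,0.018,0,0,0,0],[-0.13,0.048,0.018,0,0,0,0],[-0.13,0.048,0.018,0,0,0,0],[-0.13,0.048,0.018,0,0,0,0],[-0.13,0.048,0.018,0,0,0,0],[-0.13,0.048,0.018,0,0,0,0],[-0.13,0.048,0.018,0,0,0,0]]'
python3 - <<'E'
from h import *
goal([.468,-.014,.15],R.from_euler('xyz',[180,0,101.8],degrees=True))
p,d,i,T=cam('wrist','w1.png'); P=cloud(d,i,T).reshape(-1,3)
t=P[(P[:,2]>.09)&(P[:,2]<.105)&(abs(P[:,0]-.468)<.03)&(abs(P[:,1]+.014)<.06)]
print(len(t),t.mean(0),cv2.minAreaRect(t[:,:2].astype(np.float32)))
E
```

```text
time: 1.77
ee_pos: [0.4618, -0.0024, 0.1514]
tcp_rot: [180.0, -0.0, 101.9]
wrist_force: [1.2, -0.6, 0.1]
opening: 0.0856
shift [-0.0126  0.0037  0.0014] turn [ 0.0002 -0.0001  0.0013] deg 0.1
1250 [ 0.46708186 -0.01374207  0.09527575] ((0.467521995306015, -0.015529774129390717), (0.010024101473391056, 0.06952133029699326), 11.487519264221191)
```

View pics/w1.png

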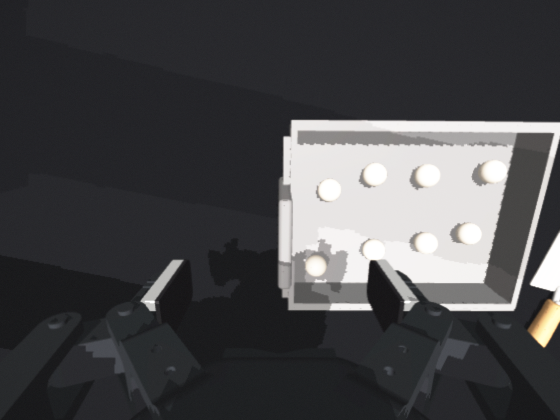

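The wrist view shows all eight balls in the tray and the grip plate at (285,235), between the open fingers and matching the top-camera fit. Descend.

```bash
python3 -m inch '[[-0.0126,0.003,0,0,0,0,0],[-0.0126,0.003,0.0,0,0,0,0],[-0.0126,0.003,0.03,0,0,0,0],[-0.0126,0.003,0.05,0,0,0,0],[-0.0126,0.003,0.07,0,0,0,0],[-0.0126,0.003,0.085,0,0,0,0],[-0.0126,0.003,0.092,0,0,0,0],[-0.0126,0.003,0.092,0,0,0,0],[-0.0126,0.003,0.092,0,0,0,0]]' 40
python3 -c "
from h import *
goal([.4675,-.0145,.059],R.from_euler('xyz',[180,0,101.7],degrees=True))"
```

```text
time: 2.57
ee_pos: [0.4678, -0.0149, 0.0597]
tcp_rot: [180.0, 0.0, 101.8]
wrist_force: [0.7, -0.2, 1.0]
opening: 0.0856
shift [ 0.0005 -0.0002  0.0007] turn [0.0002 0.     0.002 ] deg 0.1
```

```bash
python3 -m inch '[[0,0,0,0,0,0,0.4],[0,0,0,0,0,0,0.6],[0,0,0,0,0,0,0.7],[0,0,0,0,0,0,0.8],[0,0,0,0,0,0,0.9],[0,0,0,0,0,0,1],[0,0,0,0,0,0,1],[0,0,0,0,0,0,1],[0,0,0,0,0,0,1],[0,0,0,0,0,0,1],[0,0,0,0,0,0,1],[0,0,0,0,0,0,1]]' 40
python3 -m inch '[[0,0,0,0,0,0,1],[0,0,0,0,0,0,1],[0,0,0,0,0,0,1],[0,0,0,0,0,0,1],[0,0,0,0,0,0,1],[0,0,0,0,0,0,1]]' 110
```

```text
time: 3.57
ee_pos: [0.4679, -0.0151, 0.0594]
tcp_rot: [180.0, 0.0, 101.8]
wrist_force: [2.9, 0.3, 3.3]
opening: 0.0097
time: 4.07
ee_pos: [0.468, -0.0151, 0.0595]
tcp_rot: [180.0, 0.0, 101.8]
wrist_force: [1.4, -0.6, 5.3]
opening: 0.0087
```

```bash
python3 -m inch '[[0,0,-0.003,0,0,0,1],[0,0,-0.007,0,0,0,1],[0,0,-0.012,0,0,0,1],[0,0,-0.018,0,0,0,1],[0,0,-0.024,0,0,0,1],[0,0,-0.03,0,0,0,1],[0,0,-0.036,0,0,0,1],[0,0,-0.042,0,0,0,1],[0,0,-0.046,0,0,0,1],[0,0,-0.049,0,0,0,1],[0,0,-0.05,0,0,0,1],[0,0,-0.05,0,0,0,1]]'
cat > tray.py <<'E'
from h import *
import sys
# fit tray floor/rim plane from top view and report balls in the tray frame
p,d,i,T=cam('side',sys.argv[1])
P=cloud(d,i,T); o=telemetry.get_obs()
Rt=R.from_euler('xyz',o['tcp_rot'],degrees=True).as_matrix()
# nominal tray axes from rigid grasp: x=tool y, y=tool x, z=-tool z
A=np.stack([Rt[:,1],Rt[:,0],-Rt[:,2]],1)
org=o['ee_pos']-A@np.array([-.115,0,.059])
L=(P-org)@A; L=L.reshape(-1,3)
F=L[(abs(L[:,0])<.1)&(abs(L[:,1])<.075)&(abs(L[:,2]-.005)<.03)]
b=np.linalg.lstsq(np.c_[F[:,:2],np.ones(len(F))],F[:,2],rcond=None)[0]
for _ in range(10):
    r=F[:,2]-F[:,:2]@b[:2]-b[2]; k=abs(r)<.004
    b=np.linalg.lstsq(np.c_[F[k][:,:2],np.ones(k.sum())],F[k][:,2],rcond=None)[0]
print('floor slope in nominal frame deg',np.degrees(np.arctan(b[:2])).round(2),'offset',b[2].round(4),k.sum())
n=A@np.array([-b[0],-b[1],1]);n/=np.linalg.norm(n); print('tilt deg',np.degrees(np.arccos(n[2])).round(2),'normal in world',n.round(3))
h=P.reshape(-1,3); hh=L[:,2]-L[:,:2]@b[:2]-b[2]
col=p.reshape(-1,3).astype(int)
m=(abs(L[:,0])<.105)&(abs(L[:,1])<.08)&(hh>.012)&(hh<.03)&(col.min(1)>110)
B=L[m]; print('bright pts',m.sum(),'x',B[:,0].min().round(3),B[:,0].max().round(3),'y',B[:,1].min().round(3),B[:,1].max().round(3))
print('force',o['wrist_force'].round(1),'open',o['opening'].round(4))
E
python3 tray.py s2.png
```

```text
time: 5.07
ee_pos: [0.4678, -0.015, 0.1094]
tcp_rot: [180.0, 0.0, 101.8]
wrist_force: [0.3, -0.9, -4.4]
opening: 0.0088
floor slope in nominal frame deg [-0.25 -0.07] offset 0.0045 3302
tilt deg 0.27 normal in world [0.004 0.002 1.   ]
bright pts 544 x -0.092 0.089 y -0.063 0.053Traceback (most recent call last):
  File "tray.py", line 22, in <module>
    print('force',o['wrist_force'].round(1),'open',o['opening'].round(4))
                                                   ^^^^^^^^^^^^^^^^^^
AttributeError: 'float' object has no attribute 'round'
```

View pics/s2.png

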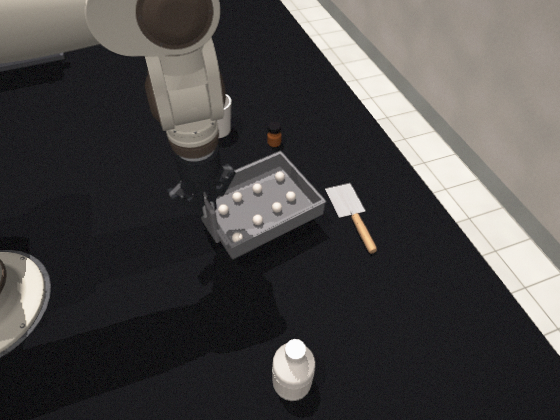

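Tray is lifted level, with all eight balls in it and the jar, bottle, vial and spatula untouched. Lift further, then tilt gently.

```bash
sed -i "s/o\['opening'\].round(4)/round(o['opening'],4)/" tray.py
python3 -m inch '[[0,0,-0.004,0,0,0,1],[0,0,-0.011,0,0,0,1],[0,0,-0.02,0,0,0,1],[0,0,-0.032,0,0,0,1],[0,0,-0.047,0,0,0,1],[0,0,-0.062,0,0,0,1],[0,0,-0.077,0,0,0,1],[0,0,-0.092,0,0,0,1],[0,0,-0.107,0,0,0,1],[0,0,-0.122,0,0,0,1],[0,0,-0.132,0,0,0,1],[0,0,-0.138,0,0,0,1]]'
python3 -m inch '[[0,0,-0.002,0,0,0,1],[0,0,-0.002,0.01,-0.01,0,1],[0,0,-0.002,0.02,-0.02,0,1],[0,0,-0.002,0.03,-0.03,0,1],[0,0,-0.002,0.04,-0.04,0,1],[0,0,-0.002,0.05,-0.05,0,1],[0,0,-0.002,0.055,-0.055,0,1],[0,0,-0.002,0.06,-0.06,0,1],[0,0,-0.002,0.06,-0.06,0,1],[0,0,-0.002,0.06,-0.06,0,1],[0,0,-0.002,0.06,-0.06,0,1],[0,0,-0.002,0.06,-0.06,0,1]]'
python3 -m inch '[[0,0,0,0,0,0,1],[0,0,0,0,0,0,1],[0,0,0,0,0,0,1],[0,0,0,0,0,0,1],[0,0,0,0,0,0,1],[0,0,0,0,0,0,1],[0,0,0,0,0,0,1],[0,0,0,0,0,0,1],[0,0,0,0,0,0,1],[0,0,0,0,0,0,1],[0,0,0,0,0,0,1],[0,0,0,0,0,0,1]]'
python3 tray.py s3.png
```

```text
time: 6.12
ee_pos: [0.4681, -0.0151, 0.2494]
tcp_rot: [179.9, 0.0, 101.8]
wrist_force: [-0.4, 0.6, -5.2]
opening: 0.0088
time: 7.12
ee_pos: [0.4676, -0.0151, 0.2493]
tcp_rot: [-176.6, 3.4, 101.9]
wrist_force: [-0.1, -0.3, -4.3]
opening: 0.0088
time: 8.12
ee_pos: [0.4677, -0.015, 0.2492]
tcp_rot: [-176.6, 3.4, 101.9]
wrist_force: [0.4, -0.0, -4.1]
opening: 0.0086
floor slope in nominal frame deg [-0.31 -0.06] offset 0.0042 3371
tilt deg 5.12 normal in world [0.051 0.073 0.996]
bright pts 550 x 0.001 0.105 y -0.066 0.077
force [ 0.7 -0.3 -4. ] open 0.0086
```

View pics/s3.png

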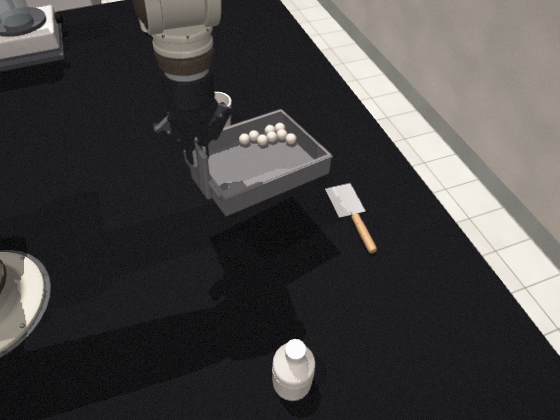

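The balls have rolled to the far left corner (near 270,133), but strung along the left wall. Tilt more, with a little extra far-end-down.

```bash
python3 -m inch '[[0,0,0,0.02,-0.01,0,1],[0,0,0,0.05,-0.02,0,1],[0,0,0,0.08,-0.04,0,1],[0,0,0,0.11,-0.06,0,1],[0,0,0,0.14,-0.08,0,1],[0,0,0,0.17,-0.1,0,1],[0,0,0,0.2,-0.12,0,1],[0,0,0,0.23,-0.14,0,1],[0,0,0,0.25,-0.155,0,1],[0,0,0,0.26,-0.16,0,1],[0,0,0,0.26,-0.16,0,1],[0,0,0,0.26,-0.16,0,1]]'
python3 -m inch '[[0,0,0,0,0,0,1],[0,0,0,0,0,0,1],[0,0,0,0,0,0,1],[0,0,0,0,0,0,1],[0,0,0,0,0,0,1],[0,0,0,0,0,0,1],[0,0,0,0,0,0,1],[0,0,0,0,0,0,1],[0,0,0,0,0,0,1],[0,0,0,0,0,0,1],[0,0,0,0,0,0,1],[0,0,0,0,0,0,1]]'
python3 tray.py s4.png
python3 - <<'E'
from h import *
a=cv2.imread('pics/s4.png'); b,_,_,_=cam('top','t4.png')
c=cv2.imread('pics/t4.png')
cv2.imwrite('pics/c4.png',np.hstack([cv2.resize(a[80:240,180:340],(400,400)),cv2.resize(c[110:310,150:350],(400,400))]))
E
```

```text
time: 9.17
ee_pos: [0.4678, -0.0149, 0.2491]
tcp_rot: [-161.4, 12.4, 103.7]
wrist_force: [0.6, 0.0, -4.9]
opening: 0.0085
time: 10.17
ee_pos: [0.4677, -0.015, 0.2491]
tcp_rot: [-161.4, 12.4, 103.7]
wrist_force: [0.2, -0.3, -5.0]
opening: 0.0088
floor slope in nominal frame deg [-0.25 -0.03] offset 0.0043 1529
tilt deg 22.47 normal in world [0.266 0.274 0.924]
bright pts 434 x -0.0 0.105 y -0.062 0.08
force [-0.1 -0.2 -5. ] open 0.009
```

View pics/c4.png

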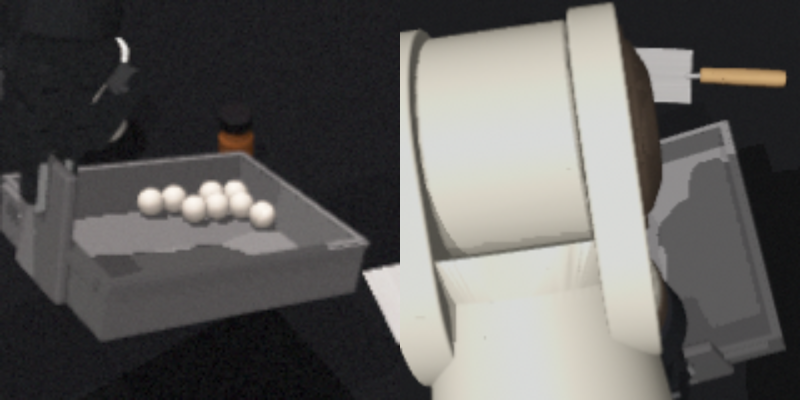

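All eight balls are in the far left corner region, but the chain is five long along the left wall (150–262, ~200). Rock it: less roll and more pitch for a moment, then back.

```bash
python3 -m inch '[[0,0,0,0.02,0.02,0,1],[0,0,0,0.04,0.05,0,1],[0,0,0,0.06,0.08,0,1],[0,0,0,0.08,0.11,0,1],[0,0,0,0.1,0.13,0,1],[0,0,0,0.1,0.14,0,1],[0,0,0,0.1,0.14,0,1],[0,0,0,0.1,0.13,0,1],[0,0,0,0.1,0.11,0,1],[0,0,0,0.09,0.09,0,1],[0,0,0,0.08,0.07,0,1],[0,0,0,0.07,0.05,0,1]]'
python3 -m inch '[[0,0,0,-0.01,-0.02,0,1],[0,0,0,-0.02,-0.04,0,1],[0,0,0,-0.02,-0.05,0,1],[0,0,0,-0.02,-0.05,0,1],[0,0,0,-0.02,-0.05,0,1],[0,0,0,-0.02,-0.05,0,1],[0,0,0,-0.02,-0.05,0,1],[0,0,0,-0.02,-0.05,0,1],[0,0,0,-0.02,-0.05,0,1],[0,0,0,-0.02,-0.05,0,1],[0,0,0,-0.02,-0.05,0,1],[0,0,0,-0.02,-0.05,0,1]]'
cat >> tray.py <<'E'
# rectified top-down map of the floor at ball-centre height, 4 px/mm
K=np.array(i['camera_matrix'])
gx,gy=np.meshgrid(np.linspace(.115,-.06,700),np.linspace(.09,-.09,720),indexing='ij')
W=np.stack([gx,gy,b[2]+b[0]*gx+b[1]*gy+.011],-1)@A.T+org
C=(W-T[:3,3])@T[:3,:3]
uv,_=cv2.projectPoints(C.reshape(-1,1,3),np.zeros(3),np.zeros(3),K,np.array([i['k1'],0,0,0,0.]))
uv=uv.reshape(700,720,2).astype(np.float32)
m=cv2.remap(p[:,:,::-1].copy(),uv[...,0],uv[...,1],cv2.INTER_CUBIC)
for k in range(0,180,20): cv2.line(m,(0,k*4),(6,k*4),(0,255,255),2); cv2.line(m,(k*4,0),(k*4,6),(0,255,255),2)
for k in (.105,.025):
    r=int((.115-k)*4000); cv2.line(m,(40,r),(680,r),(0,0,255),1)
for k in (.08,0.):
    c=int((.09-k)*4000); cv2.line(m,(c,40),(c,699),(0,255,0),1)
m=cv2.resize(m,(500,486))
cv2.imwrite('pics/map_'+sys.argv[1],np.hstack([m,cv2.resize(p[60:260,180:305,::-1],(300,486))]))
E
python3 tray.py s5.png
```

```text
time: 11.27
ee_pos: [0.4675, -0.0147, 0.2495]
tcp_rot: [-157.7, 9.8, 102.7]
wrist_force: [0.3, 0.1, -4.7]
opening: 0.0087
time: 12.27
ee_pos: [0.4677, -0.0151, 0.2492]
tcp_rot: [-158.5, 12.4, 103.7]
wrist_force: [-1.2, 0.2, -4.8]
opening: 0.0089
floor slope in nominal frame deg [-0.17  0.08] offset 0.0043 1363
tilt deg 24.77 normal in world [0.312 0.28  0.908]
bright pts 470 x 0.002 0.105 y -0.032 0.08
force [-1.   0.2 -4.6] open 0.0087
```

View pics/map_s5.png

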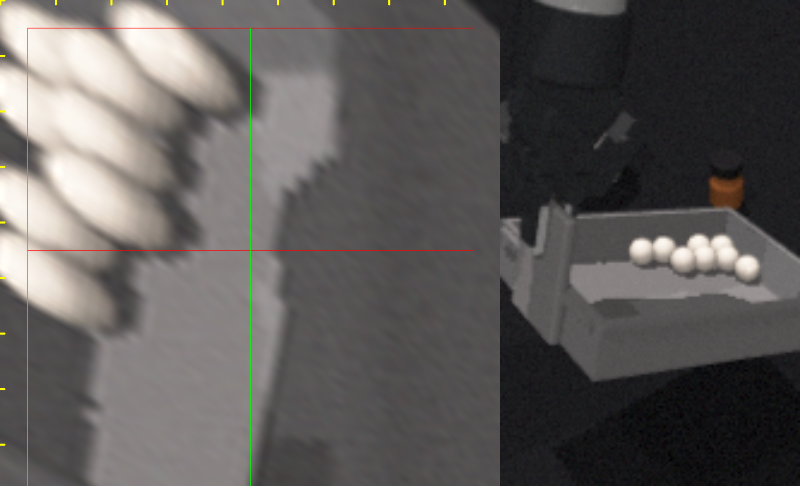

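Still jammed: the last wall ball is about 95 mm from the corner in x. Roll past level so the pile breaks up against the far wall, then bring it back.

```bash
python3 -m inch '[[0,0,0,0,0.04,0,1],[0,0,0,0,0.1,0,1],[0,0,0,0,0.16,0,1],[0,0,0,0,0.22,0,1],[0,0,0,0,0.26,0,1],[0,0,0,0,0.27,0,1],[0,0,0,0,0.27,0,1],[0,0,0,0,0.27,0,1],[0,0,0,0,0.27,0,1],[0,0,0,0,0.27,0,1],[0,0,0,0,0.24,0,1],[0,0,0,0,0.2,0,1]]'
python3 -m inch '[[0,0,0,0,-0.03,0,1],[0,0,0,0,-0.06,0,1],[0,0,0,0,-0.09,0,1],[0,0,0,0,-0.12,0,1],[0,0,0,0,-0.15,0,1],[0,0,0,0,-0.18,0,1],[0,0,0,0,-0.2,0,1],[0,0,0,0,-0.2,0,1],[0,0,0,0,-0.2,0,1],[0,0,0,0,-0.2,0,1],[0,0,0,0,-0.2,0,1],[0,0,0,0,-0.2,0,1]]'
python3 tray.py s6.png
```

```text
time: 13.32
ee_pos: [0.4678, -0.0153, 0.2492]
tcp_rot: [-159.0, 1.9, 99.6]
wrist_force: [0.2, -0.8, -4.1]
opening: 0.0086
time: 14.32
ee_pos: [0.4677, -0.0153, 0.2492]
tcp_rot: [-158.5, 12.4, 103.7]
wrist_force: [-1.2, 0.1, -5.2]
opening: 0.0087
floor slope in nominal frame deg [-0.21  0.03] offset 0.0043 1362
tilt deg 24.82 normal in world [0.312 0.281 0.908]
bright pts 486 x 0.015 0.105 y -0.035 0.08
force [-1.5  0.5 -4.3] open 0.0092
```

View pics/map_s6.png

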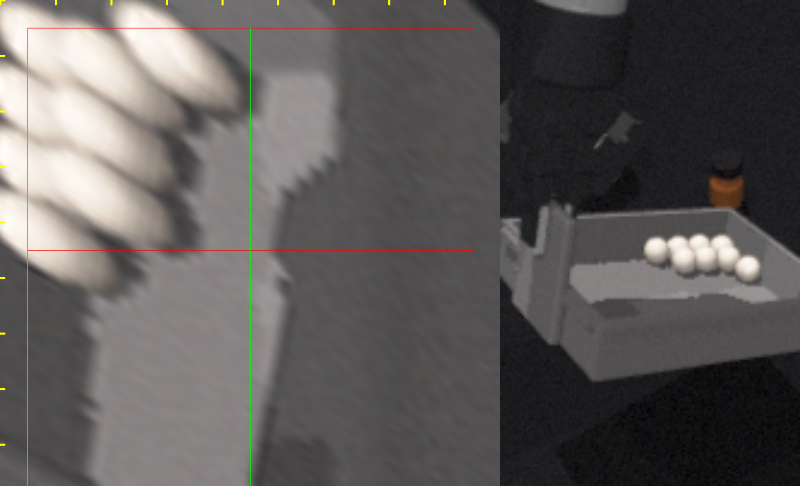

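```bash
python3 -m inch '[[0,0,0,0,0,0,1],[0,0,0,0,0,0,1],[0,0,0,0,0,0,1],[0,0,0,0,0,0,1],[0,0,0,0,0,0,1],[0,0,0,0,0,0,1],[0,0,0,0,0,0,1],[0,0,0,0,0,0,1],[0,0,0,0,0,0,1],[0,0,0,0,0,0,1],[0,0,0,0,0,0,1],[0,0,0,0,0,0,1]]'; python3 tray.py s7.png; python3 -c "
from h import *
a=cv2.imread('pics/s6.png').astype(int);b=cv2.imread('pics/s7.png').astype(int);print('changed px',(abs(a-b).max(2)>60).sum())
print(abs(telemetry.get_obs()['qd']).max())"
```

```text
time: 15.37
ee_pos: [0.4677, -0.015, 0.2492]
tcp_rot: [-158.5, 12.4, 103.7]
wrist_force: [0.8, 0.4, -4.0]
opening: 0.0089
floor slope in nominal frame deg [-0.22 -0.  ] offset 0.0043 1359
tilt deg 24.85 normal in world [0.312 0.281 0.907]
bright pts 462 x 0.018 0.105 y -0.034 0.08
force [ 0.2 -0.2 -5.2] open 0.0087
changed px 4
0.4055046836202773
```

View pics/s7.png

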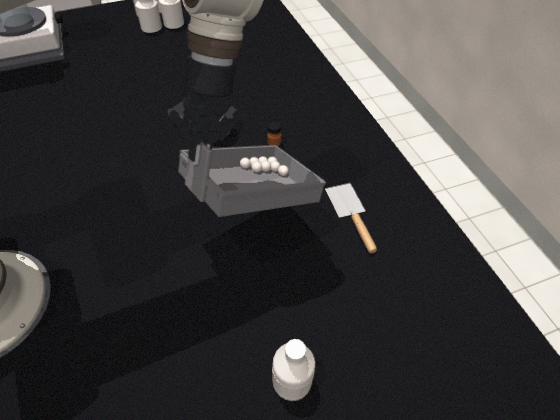

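The tray is held still with all eight balls packed in the far left corner (245–284, ~165). The vial, spatula and bottle are at their original pixels. The jar is only hidden behind the gripper, about 0.35 m away from it.

```bash
python3 -c "
from workcell import order; print(order.job_done())"
```

```text
the job is handed in; nothing more can be done
None
```

I gripped the tray by its plate at 110 N, lifted it about 0.19 m and tilted it towards the far left corner, on the jar's side. The balls first jammed in a long chain along the left wall. I rocked the tray once past level, and they packed into a compact group.

**Last checks (15.4 s on the robot's clock):**
- **Tray:** tilted 24.8°, carried by the gripper alone with no slip (grip opening steady at about 8.8 mm). Two pictures one second apart were practically identical.
- **Balls:** all eight are in the far left corner. They lie four along the left wall, with three nested beside them and one against the far wall. The farthest centre is roughly 75–80 mm from the corner, estimated from an oblique view. None spilled.
- **Other objects:** the bottle, spatula and vial are at their original pixels. The jar was hidden behind the gripper in the last view, so I could not confirm it directly. The arm never came near it.

The job is handed in; no verdict was reported.

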